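# Build up a shoe heel from three lifts and weight it

### The arm

A 6-joint arm with a two-finger parallel gripper is mounted at the origin on the work surface. World frame = base frame: x ahead of the robot, y to its left, z up, the work surface at z = 0. Lengths are in m, angles in rad, forces in N, time in s.
With the tool pointing down it reaches from about 0.275 to 0.875 m from the base axis. Payload 12.5 kg.
Tool frame: the origin (TCP) lies on the front face of the gripper's body, between the roots of the fingers; the fingertips stand 73 mm ahead of it and the grasp point (between the pads) lies 54 mm ahead of it; z points along the fingers, y is the line along which they close (so a half turn about z gives the same grasp; the last joint's range is limited). The gripper opens to 85 mm and grips with 20 to 120 N. Pads are 22 mm wide; open, the fingers measure 114 mm over their backs; the gripper's body (76 mm by 85 mm) begins 54 mm behind the grasp point. The pads swing forward as they close: fully open they stand 13 mm farther back than shut.
Start: joints at [1.083, 0.351, 1.652, -0, 1.139, -0.085], TCP at [0.216, 0.506, 0.304] pointing down, gripper open.
Joint ranges: [-2.75, 2.75], [-0.79, 2.1], [0.01, 2.65], [-1.57, 4.71], [0.07, 3.14], [-2.87, 2.87]. Speed limits (rad/s): [2.22, 2.22, 2.79, 3.14, 3.14, 3.14].

### API

Orientations are given as a 3x3 rotation matrix whose columns are the frame's x, y, z axes.
In Python, from workcell import monitor, optics, ticket gives the robot as it stands.
- The arm moves only by the tool drive_tool, never from a script. Its argument "motion" is a list of rows, each an object with "travel": the shift along the tool's x, y, z in units of 30 mm (1.0 is 30 mm), a list of three; "delta_rot": the turn, a rotation vector about the tool's x, y, z in units of 6 degrees (1.0 is 6 degrees), a list of three; "hand": the finger opening in mm, from 0 to 85.4. A call has 1 to 10 rows; each row shifts and turns the commanded pose from where the row before left it, along the tool's axes as they then stand; what a row does not reach is not made up. A row lasts 1/10 s, in which the tool goes at most 50 mm and 8.59 degrees, less where a joint would pass 70% of its speed; a pose out of reach is approached as far as the arm can. A call is refused whole if a number of a shift passes 1 or a number of a turn 1, either way. A call with a gripper value outside its range is refused whole. The fingers move at their own pace and stop on an object; "force" is the grip in N (left out, the last holds). Time passes only in rows, so rows that do not move let the fingers close. It gives the time, the measured TCP pose, the force, the opening and the grip force at its end, in the units of the state.
- monitor.state(): the state, without advancing time (a new reading comes with each control period).
- optics.read_camera(name): name is "scene" or "top" or "wrist"; returns (picture, depth): 400x640x3 uint8, blue, green, red; 400x640 float32, m along the optical axis (not along the pixel's ray), 0 where there is no reading.
- optics.calibration(name): a dict with "fx", "fy", "cx", "cy" (pixels), "R" (3x3) and "t" (3): a world point X has camera coordinates R X + t. Camera axes: x right, y down, z forward; pixel columns grow to the right and rows downward; lengths in m; the calibration is good to about 2 mm. A picture is of the moment at which its call begins: read the wrist's pose just before it. calibration takes no time and is no camera call; for the wrist camera it gives the pose at the moment of the call.
- ticket.close_job(): hands the job in; it is judged then, once.
The state is a dict: "time_s": time; "joint_pos": joint angles; "joint_vel": joint speeds; "joint_torque": joint torques, N m; "tool_pos": TCP position; "orientation": TCP orientation; "ft_force": force on the tool from outside, world axes, zero at the start; "wrist_torque": the same for the moment, N m; "finger_gap": opening from 0.0 (shut) to 1.0 (fully open); "grasp_force": force on a finger pad.
Only numpy, scipy, OpenCV 4.12 (cv2) and the standard library are available. Lean on these libraries where they do the work, as an engineer would, in place of code of your own. Each camera call takes 0.05 s, during which the arm holds its last target. There are 200 camera calls.

### The job

Build up the heel on the upturned shoe: lay the largest leather lift flat on the bare heel seat, the middle-sized one on that and the smallest on top, each turned the same way as the heel seat, with its straight front flush above the straight front edge of the seat and centred from side to side. Then stand the iron weight upright in the middle of the smallest lift, and leave the tack tin and the glue jar where they are.

Things in the scene. Friction and masses are not known exactly. Their poses are not given: they have to be found in the camera images.
- large_lift: The largest of three loose D-shaped leather heel lifts, alike but for size: rigid flat plate 68 long, 64 wide, 12 thick (mm). Origin: on its underside, at the middle of the straight front. x runs from the straight front (x = 0) to the round back (x = 68), z up. Its sides are flat and parallel from x = 0 to 36; from there back it is a half circle.
- medium_lift: The middle-sized of three loose D-shaped leather heel lifts, alike but for size: rigid flat plate 58 long, 54 wide, 12 thick (mm). Origin: on its underside, at the middle of the straight front. x runs from the straight front (x = 0) to the round back (x = 58), z up. Its sides are flat and parallel from x = 0 to 31; from there back it is a half circle.
- small_lift: The smallest of three loose D-shaped leather heel lifts, alike but for size: rigid flat plate 48 long, 44 wide, 12 thick (mm). Origin: on its underside, at the middle of the straight front. x runs from the straight front (x = 0) to the round back (x = 48), z up. Its sides are flat and parallel from x = 0 to 26; from there back it is a half circle.
- weight: Dark iron pressing weight standing upright, 330 g, 54 mm tall, round: base 40 mm across and 28 mm tall, then a narrower neck, then a round grip knob 22 mm across from 40 to 54 mm above its underside. Origin: centre of its underside, z up.
- shoe: Fixed black shoe, upside down on a jack, toe to the robot. Origin: on the table below the middle of the heel seat's straight front edge; x from toe to heel, z up. Heel seat: level pale leather D, 110 mm up, straight front at x = 0, round back at x = 70, 68 wide. Toewards the dark brown sole rises: 107 mm up at x = 0, 126 at -55, 130 at the ball (x -105, 92 wide); toe tip x -186.
- tack_tin: Bystander: closed round aluminium tin 47 mm across, 22 mm tall, loose on the table among the lifts and the weight. Origin: centre of its underside.
- glue_jar: Bystander: amber jar with a black lid, 60 mm across, 85 mm tall, loose on the far side of the table. Origin: centre of its underside.
There are look-alikes about, which are no part of the job. What is shaped like the weight but pink, purple or yellow is not meant.

How it is judged:
On the way, in this order (a step that is already met when the one before it is completed fails the run):
1. the largest lift lies flat and in line on the heel seat, let go (x of large_lift in the frame of shoe between -0.012 and 0.012 m and y of large_lift in the frame of shoe between -0.012 and 0.012 m and z of large_lift in the frame of shoe between 0.106 and 0.114 m and angle between the x axis of large_lift and the x axis of shoe, either way round below 0.22 rad and angle between large_lift's own z axis and vertical below 0.08 rad and linear speed of large_lift below 0.03 m/s and contact force between the fingers and large_lift below 0.3 N), for 0.2 s.
2. the middle-sized lift lies flat and in line on the largest, let go (x of large_lift in the frame of shoe between -0.012 and 0.012 m and y of large_lift in the frame of shoe between -0.012 and 0.012 m and z of large_lift in the frame of shoe between 0.106 and 0.114 m and angle between the x axis of each of large_lift, medium_lift and the x axis of shoe, either way round below 0.22 rad and angle between each of large_lift, medium_lift's own z axis and vertical below 0.08 rad and linear speed of each of large_lift, medium_lift below 0.03 m/s and x of medium_lift in the frame of shoe between -0.012 and 0.012 m and y of medium_lift in the frame of shoe between -0.012 and 0.012 m and z of medium_lift in the frame of shoe between 0.118 and 0.126 m and contact force between the fingers and medium_lift below 0.3 N), for 0.2 s.
3. the smallest lift lies flat and in line on the middle-sized one, let go (x of large_lift in the frame of shoe between -0.012 and 0.012 m and y of large_lift in the frame of shoe between -0.012 and 0.012 m and z of large_lift in the frame of shoe between 0.106 and 0.114 m and angle between the x axis of each of large_lift, medium_lift, small_lift and the x axis of shoe, either way round below 0.22 rad and angle between each of large_lift, medium_lift, small_lift's own z axis and vertical below 0.08 rad and linear speed of each of large_lift, medium_lift, small_lift below 0.03 m/s and x of medium_lift in the frame of shoe between -0.012 and 0.012 m and y of medium_lift in the frame of shoe between -0.012 and 0.012 m and z of medium_lift in the frame of shoe between 0.118 and 0.126 m and x of small_lift in the frame of shoe between -0.012 and 0.012 m and y of small_lift in the frame of shoe between -0.012 and 0.012 m and z of small_lift in the frame of shoe between 0.13 and 0.138 m and contact force between the fingers and small_lift below 0.3 N), for 0.2 s.
At the end, for the whole second after the job is handed in: On the seat lie the largest, middle and smallest lift, in that order upward: flat (0.08 rad), turned within 0.22 rad of the shoe, straight front within 12 mm of the seat's front and of its middle line; the weight upright on the smallest, within 12 mm of its middle along and across; all at rest (x of large_lift in the frame of shoe between -0.012 and 0.012 m and y of large_lift in the frame of shoe between -0.012 and 0.012 m and z of large_lift in the frame of shoe between 0.106 and 0.114 m and angle between the x axis of each of large_lift, medium_lift, small_lift and the x axis of shoe, either way round below 0.22 rad and angle between each of large_lift, medium_lift, small_lift, weight's own z axis and vertical below 0.08 rad and linear speed of each of large_lift, medium_lift, small_lift, weight below 0.03 m/s and x of medium_lift in the frame of shoe between -0.012 and 0.012 m and y of medium_lift in the frame of shoe between -0.012 and 0.012 m and z of medium_lift in the frame of shoe between 0.118 and 0.126 m and x of small_lift in the frame of shoe between -0.012 and 0.012 m and y of small_lift in the frame of shoe between -0.012 and 0.012 m and z of small_lift in the frame of shoe between 0.13 and 0.138 m and x of weight in the frame of small_lift between 0.012 and 0.036 m and y of weight in the frame of small_lift between -0.012 and 0.012 m and z of weight in the frame of small_lift between 0.008 and 0.016 m); the robot touches nothing.
It fails at once if the tack tin is shifted by more than 30 mm (distance of tack_tin from where it was at the start of the episode above 0.03 m).
It fails at once if the glue jar is shifted by more than 30 mm (distance of glue_jar from where it was at the start of the episode above 0.03 m).
It also fails if it takes over 112 s, if anything falls off the work surface, if the arm or the gripper's body presses on something with over 40 N, if the wrist force passes 120 N, or if a joint passes its speed limit or range.

## Working session

There is one attempt and no reset: what is moved stays moved. The work goes in short steps, Python scripts to look and compute and a tool call to move; the robot and the scene stay as the last step left them, time stands still between calls to the robot, and variables do not carry over. Pictures are saved under pics/ and viewed, at most 16 in all, crops included, and the job is handed in when it is done.

Besides the shell and the picture viewer there is one more tool, called by a JSON object that holds its "method" and its "body". drive_tool: Moves the arm, as the interface text tells. Its arguments: {"type":"object","properties":{"motion":{"type":"array"},"force":{"type":"number"}},"required":["motion"]}

```bash
mkdir -p pics; cat > h.py <<'E'
import numpy as np, cv2
from workcell import monitor, optics, ticket
def world(name,d,cal=None):
    c=cal or optics.calibration(name)
    v,u=np.mgrid[:400,:640]
    p=np.stack([(u-c['cx'])/c['fx']*d,(v-c['cy'])/c['fy']*d,d],-1)
    return (p-np.array(c['t']))@np.array(c['R'])
E
python3 - <<'E'
from h import *
for n in ['scene','top']:
    p,d=optics.read_camera(n); np.savez(f'{n}0.npz',p=p,d=d); cv2.imwrite(f'pics/{n}0.png',p)
    c=optics.calibration(n); print(n,c['fx'],-np.array(c['R']).T@np.array(c['t']),np.array(c['R']).round(2).tolist())
s=monitor.state();print(s['time_s'],s['tool_pos'],np.array(s['orientation']).round(3).tolist())
E
```

```text
scene 380.3445836687146 [0.85962109 0.42736721 0.69485692] [[-0.84, 0.55, -0.0], [0.43, 0.66, -0.62], [-0.34, -0.52, -0.79]]
top 402.61865879713827 [0.46959252 0.01346612 0.88176961] [[-0.02, -1.0, -0.0], [-0.99, 0.02, -0.12], [0.12, -0.0, -0.99]]
0.1 [0.2154831  0.50579018 0.30342441] [[-0.92, 0.392, -0.0], [0.392, 0.92, -0.001], [0.0, -0.001, -1.0]]
```

View pics/top0.png

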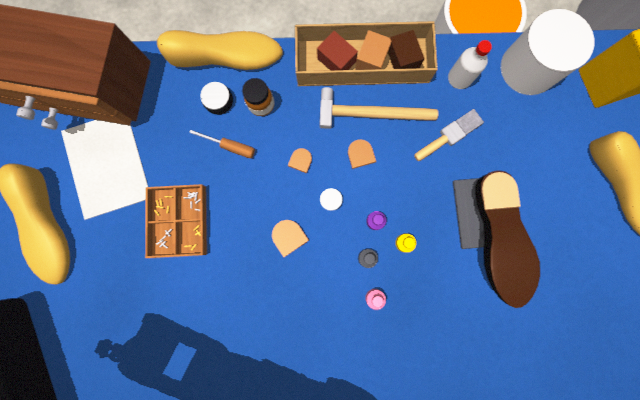

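View pics/scene0.png

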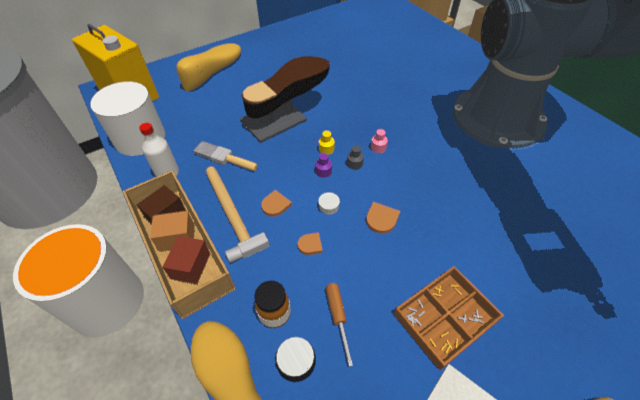

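Top view: the large lift is at (289,238), the medium at (361,153), the small at (300,160), the tin at (331,199) and the heel seat at (500,190). The weight candidates are dark (368,258), purple (376,220), yellow (406,243) and pink (376,299). Only the dark one matches "dark iron". Next I measure everything and make one enlarged crop.

```bash
cat >> h.py <<'E'
def dfit(P, L, W, dirhint=None):
    """P: Nx2 world points of a D plate's top. Returns straight front middle, yaw, extents along/across."""
    P=P.astype(np.float32); hull=cv2.convexHull(P)[:,0]
    n=len(hull); e=np.roll(hull,-1,0)-hull
    # straight front = direction in which plate ends bluntest: scan yaw
    best=None
    C=P.mean(0)
    for a in np.arange(-np.pi,np.pi,np.radians(1)):
        ux=np.array([np.cos(a),np.sin(a)]); uy=np.array([-ux[1],ux[0]])
        x=hull@ux; y=hull@uy
        x0=x.min(); lx=np.ptp(x); ly=np.ptp(y)
        X=P@ux-x0; Y=P@uy-(y.max()+y.min())/2
        # area of D bounding outline minus actual hull area
        r=ly/2; area=ly*max(lx-r,0)+np.pi*r*r/2
        s=area
        if lx<ly*0.9: continue
        sym=abs((P@uy).mean()-(y.max()+y.min())/2)
        front=(X<0.006); w=np.ptp(Y[front]) if front.sum()>3 else 0
        score=w/ly-abs(lx/ly-L/W)*2-sym*200
        if best is None or score>best[0]: best=(score,a,lx,ly,ux*x0+uy*(y.max()+y.min())/2)
    return best
E
python3 - <<'E'
from h import *
z=np.load('top0.npz'); p,d=z['p'],z['d']; W=world('top',d); c=optics.calibration('top')
hsv=cv2.cvtColor(p,cv2.COLOR_BGR2HSV)
def rays(m,h):
    v,u=np.nonzero(m); R=np.array(c['R']);o=-R.T@np.array(c['t'])
    r=np.stack([(u-c['cx'])/c['fx'],(v-c['cy'])/c['fy'],np.ones(len(u))],-1)@R
    return (o+r*((h-o[2])/r[:,2])[:,None])[:,:2]
for n,(u,v),h,L,Wd in [('large',(289,238),.012,68,64),('medium',(361,153),.012,58,54),('small',(300,160),.012,48,44),('seat',(500,190),.11,70,68)]:
    print(n,W[v,u].round(4),hsv[v,u],end=' ')
    m=((hsv[...,0]>5)&(hsv[...,0]<25)&(hsv[...,2]>(140 if n!='seat' else 170))&(hsv[...,1]>60)).astype(np.uint8)
    k,l=cv2.connectedComponents(m); mm=l==l[v,u]; print(mm.sum(),end=' ')
    q=rays(mm,h); b=dfit(q,L,Wd); print('score %.2f yaw %.3f L %.4f W %.4f front'%b[:4],b[4].round(4))
for n,(u,v) in dict(dark=(368,258),purple=(376,220),yellow=(406,243),pink=(376,299),tin=(331,199),jar=(258,92)).items():
    m=np.zeros((400,640),bool); m[v-14:v+15,u-14:u+15]=1; m&=W[...,2]>(.012)
    t=m&(W[...,2]>np.percentile(W[m][:,2],60)-.002)
    print(n,W[m][:,2].max().round(4),W[t].mean(0).round(4),W[m][:,:2].min(0).round(3),W[m][:,:2].max(0).round(3),hsv[v,u])
a=cv2.resize(p[130:320,260:420],None,fx=3,fy=3,interpolation=cv2.INTER_CUBIC); 
cv2.imwrite('pics/crop0.png',a)
E
```

```text
large [0.4844 0.0935 0.0159] [ 17 115 250] 854 score 0.97 yaw 0.576 L 0.0678 W 0.0639 front [0.4623 0.0793]
medium [ 0.6667 -0.0672  0.013 ] [ 14 145 235] 572 score 0.97 yaw 0.244 L 0.0580 W 0.0542 front [ 0.6406 -0.0726]
small [0.6544 0.0674 0.0127] [ 15 135 243] 390 score 0.95 yaw -0.384 L 0.0484 W 0.0437 front [0.6344 0.0747]
seat [ 0.5647 -0.323   0.1127] [ 21  94 249] 1149 score 0.95 yaw 0.052 L 0.0703 W 0.0686 front [ 0.5304 -0.3251]
dark 0.8818 [ 0.439  -0.0681  0.0633] [ 0.42 -0.09] [0.47  0.013] [120  14 129]
purple 0.8818 [ 0.5174 -0.0899  0.0492] [ 0.47  -0.111] [0.537 0.013] [141 148 224]
yellow 0.8818 [ 0.4689 -0.1488  0.0575] [ 0.451 -0.173] [0.489 0.013] [ 29 255 255]
pink 0.8818 [ 0.3593 -0.0794  0.0749] [ 0.334 -0.103] [0.47  0.013] [163  61 255]
tin 0.8818 [0.5654 0.0035 0.0288] [ 0.47 -0.02] [0.589 0.025] [ 15   2 253]
jar 0.8818 [0.7861 0.153  0.0917] [0.47  0.013] [0.814 0.182] [128  20  50]
```

View pics/crop0.png

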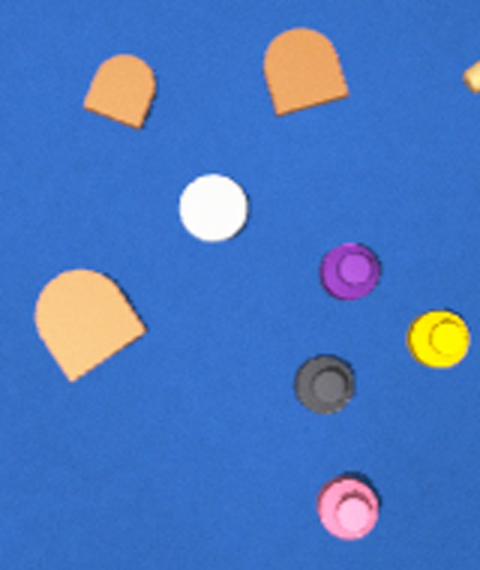

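The crop confirms it: the dark grey weight is at crop (325,383), full image (368,258). The purple, yellow and pink ones are decoys. The three lifts differ in size as measured (68/58/48 mm).

```bash
cat >> h.py <<'E'
def plan(x,y,z,psi_deg=None):
    """units: travel (30mm) along present tool axes, turn about tool z (6deg)"""
    s=monitor.state(); R=np.array(s['orientation']); p=np.array(s['tool_pos'])
    t=R.T@(np.array([x,y,z])-p)/.03
    psi=np.degrees(np.arctan2(R[1,1],R[0,1]))
    print('t=%.2f pos'%s['time_s'],p.round(4),'psi %.2f'%psi,'tilt',R[:2,2].round(4),'travel',t.round(2), end=' ')
    if psi_deg is not None:
        dpsi=psi_deg-psi; print('turn z units %.2f'%(-dpsi/6),end=' ')
        a=np.radians(psi_deg); R2=np.array([[-np.sin(a),np.cos(a),0],[np.cos(a),np.sin(a),0],[0,0,-1]])
        print('travel after turn',(R2.T@(np.array([x,y,z])-p)/.03).round(2),end='')
    print()
E
python3 - <<'E'
from h import *
plan(.484,.0934,.2,123)
c=optics.calibration('top');R=np.array(c['R']);o=-R.T@np.array(c['t'])
for (u,v,h) in [(330/3+260-.33,385/3+130-.33,.054),(325/3+260-.33,383/3+130-.33,.028)]:
    r=np.array([(u-c['cx'])/c['fx'],(v-c['cy'])/c['fy'],1])@R; print(o+r*(h-o[2])/r[2])
E
```

```text
t=0.10 pos [0.2155 0.5058 0.3034] psi 66.92 tilt [-0.0005 -0.0009] travel [-13.62  -9.13   3.46] turn z units -9.35 travel after turn [ -0.02 -16.4    3.45]
[ 0.43936832 -0.07334038  0.054     ]
[ 0.43988326 -0.0726287   0.028     ]
```

{"method": "drive_tool", "body": {"motion": [{"travel": [0, 0, 0.1], "delta_rot": [0, 0, -0.93], "hand": 85}, {"travel": [0, 0, 0.1], "delta_rot": [0, 0, -0.93], "hand": 85}, {"travel": [0, 0, 0.1], "delta_rot": [0, 0, -0.93], "hand": 85}, {"travel": [0, 0, 0.1], "delta_rot": [0, 0, -0.94], "hand": 85}, {"travel": [0, 0, 0.1], "delta_rot": [0, 0, -0.94], "hand": 85}, {"travel": [0, 0, 0.1], "delta_rot": [0, 0, -0.94], "hand": 85}, {"travel": [0, 0, 0.1], "delta_rot": [0, 0, -0.94], "hand": 85}, {"travel": [0, 0, 0.1], "delta_rot": [0, 0, -0.94], "hand": 85}, {"travel": [0, 0, 0.1], "delta_rot": [0, 0, -0.94], "hand": 85}, {"travel": [0, 0, 0.1], "delta_rot": [0, 0, -0.92], "hand": 85}]}}

```text
time_s: 1.1
tool_pos: [0.2155, 0.5059, 0.2735]
orientation: [[-0.836, -0.548, -0.0], [-0.548, 0.836, -0.001], [0.001, -0.0, -1.0]]
ft_force: [1.1, 0.8, 0.3]
finger_gap: 0.997
grasp_force: 0.0
```

{"method": "drive_tool", "body": {"motion": [{"travel": [0, -1, 0], "delta_rot": [0, 0, 0], "hand": 85}, {"travel": [0, -1, 0], "delta_rot": [0, 0, 0], "hand": 85}, {"travel": [0, -1, 0], "delta_rot": [0, 0, 0], "hand": 85}, {"travel": [0, -1, 0], "delta_rot": [0, 0, 0], "hand": 85}, {"travel": [0, -1, 0], "delta_rot": [0, 0, 0], "hand": 85}, {"travel": [0, -1, 0], "delta_rot": [0, 0, 0], "hand": 85}, {"travel": [0, -1, 0], "delta_rot": [0, 0, 0], "hand": 85}, {"travel": [0, -1, 0], "delta_rot": [0, 0, 0], "hand": 85}]}}

```text
time_s: 1.9
tool_pos: [0.3468, 0.3036, 0.2737]
orientation: [[-0.838, -0.545, -0.0], [-0.545, 0.838, -0.0], [0.0, -0.0, -1.0]]
ft_force: [0.1, 0.6, -0.5]
finger_gap: 0.995
grasp_force: 0.0
```

{"method": "drive_tool", "body": {"motion": [{"travel": [0, -1, 0.3], "delta_rot": [0, 0, 0], "hand": 85}, {"travel": [0, -1, 0.3], "delta_rot": [0, 0, 0], "hand": 85}, {"travel": [0, -1, 0.3], "delta_rot": [0, 0, 0], "hand": 85}, {"travel": [0, -1, 0.3], "delta_rot": [0, 0, 0], "hand": 85}, {"travel": [0, -1, 0.3], "delta_rot": [0, 0, 0], "hand": 85}, {"travel": [0, -1, 0.3], "delta_rot": [0, 0, 0], "hand": 85}, {"travel": [0, -1, 0.3], "delta_rot": [0, 0, 0], "hand": 85}, {"travel": [0, -0.9, 0.3], "delta_rot": [0, 0, 0], "hand": 72}, {"travel": [0, -0.5, 0], "delta_rot": [0, 0, 0], "hand": 72}, {"travel": [0, 0, 0], "delta_rot": [0, 0, 0], "hand": 72}]}}

```text
time_s: 2.9
tool_pos: [0.4843, 0.0925, 0.2019]
orientation: [[-0.839, -0.543, -0.0], [-0.543, 0.839, -0.0], [0.0, 0.0, -1.0]]
ft_force: [0.3, 0.3, 0.4]
finger_gap: 0.843
grasp_force: 0.0
```

```bash
cat >> h.py <<'E'
def liftpose(L,Wd,h,near,name='wrist',save=None,vmin=140):
    cal=optics.calibration(name); p,d=optics.read_camera(name)
    if save: cv2.imwrite(save,p)
    hsv=cv2.cvtColor(p,cv2.COLOR_BGR2HSV); R=np.array(cal['R']);o=-R.T@np.array(cal['t'])
    m=((hsv[...,0]>5)&(hsv[...,0]<25)&(hsv[...,2]>vmin)&(hsv[...,1]>60)).astype(np.uint8)
    k,l,st,ce=cv2.connectedComponentsWithStats(m)
    v,u=np.mgrid[:400,:640]
    r=np.stack([(u-cal['cx'])/cal['fx'],(v-cal['cy'])/cal['fy'],np.ones(u.shape)],-1)@R
    with np.errstate(all='ignore'): X=(o+r*((h-o[2])/r[...,2])[...,None])[...,:2]
    for i in range(1,k):
        if st[i,4]<150: continue
        q=X[l==i]
        if np.linalg.norm(q.mean(0)-near)>.06: continue
        b=dfit(q,L,Wd)
        if b: print(i,st[i],'score %.2f yaw %.3f (psi %.1f) L %.4f W %.4f front'%(b[0],b[1],np.degrees(b[1])+90,b[2],b[3]),b[4].round(4))
E
python3 - <<'E'
from h import *
plan(.484,.0934,.2,123)
liftpose(68,64,.012,[.484,.0934],save='pics/w1.png')
c=optics.calibration('wrist');print((-np.array(c['R']).T@np.array(c['t'])).round(3),np.array(c['R']).round(2).tolist(),c['fx'])
E
```

```text
t=2.90 pos [0.4843 0.0925 0.2019] psi 122.92 tilt [-0.0002 -0.0001] travel [-0.01  0.03  0.06] turn z units -0.01 travel after turn [-0.01  0.03  0.06]
8 [ 288  165   66   66 3631] score 0.81 yaw 0.471 (psi 117.0) L 0.0715 W 0.0665 front [0.4587 0.0796]
[0.416 0.05  0.272] [[-0.54, 0.84, -0.0], [0.8, 0.52, 0.31], [0.26, 0.17, -0.95]] 275.5171345415379
```

View pics/w1.png

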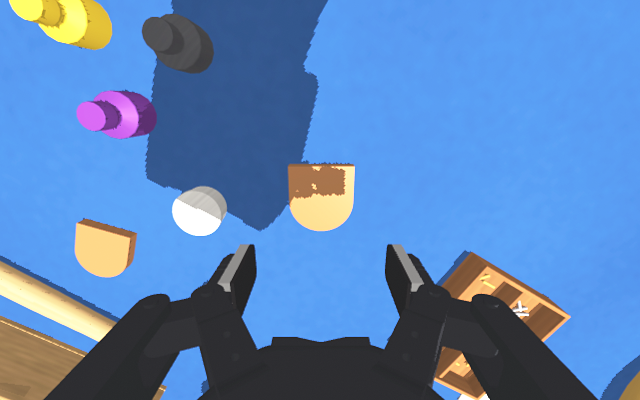

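The wrist view shows the large lift at (321,197), square and centred between the fingertips (247,245) and (392,245). I'll measure the tip height from depth.

```bash
python3 - <<'E'
from h import *
s=monitor.state(); p,d=optics.read_camera('wrist'); W=world('wrist',d)
g=cv2.cvtColor(p,cv2.COLOR_BGR2GRAY)
m=np.zeros((400,640),bool); m[235:300,215:260]=1; m[235:300,380:420]=1
m&=(W[...,2]>.06)
print(s['tool_pos'],s['finger_gap'],np.percentile(W[m][:,2],[0,1,5,10]).round(4))
for a in (slice(215,260),slice(380,420)):
    q=W[235:300,a].reshape(-1,3); q=q[q[:,2]>.06]; print(q[q[:,2]<q[:,2].min()+.004].mean(0).round(4),len(q))
E
```

```text
[0.48373539 0.09336254 0.20205141] 0.8446859453353979 [0.1376 0.1393 0.1427 0.1454]
[0.5023 0.0629 0.1401] 1893
[0.4624 0.1243 0.1401] 1654
```

{"method": "drive_tool", "body": {"motion": [{"travel": [0, 0, 0.9], "delta_rot": [0, 0, 0], "hand": 72}, {"travel": [0, 0, 0.9], "delta_rot": [0, 0, 0], "hand": 72}, {"travel": [0, 0, 0.9], "delta_rot": [0, 0, 0], "hand": 72}, {"travel": [0, 0, 0.8], "delta_rot": [0, 0, 0], "hand": 72}, {"travel": [0, 0, 0.5], "delta_rot": [0, 0, 0], "hand": 72}, {"travel": [0, 0, 0.2], "delta_rot": [0, 0, 0], "hand": 72}, {"travel": [0, 0, 0.18], "delta_rot": [0, 0, 0], "hand": 72}, {"travel": [0, 0, 0], "delta_rot": [0, 0, 0], "hand": 72}], "force": 40}}

```text
time_s: 3.8
tool_pos: [0.4836, 0.0939, 0.0707]
orientation: [[-0.838, -0.545, 0.0], [-0.545, 0.838, 0.0], [-0.0, -0.0, -1.0]]
ft_force: [-0.5, -0.1, 0.1]
finger_gap: 0.848
grasp_force: 0.0
```

{"method": "drive_tool", "body": {"motion": [{"travel": [0, 0, 0], "delta_rot": [0, 0, 0], "hand": 60}, {"travel": [0, 0, 0], "delta_rot": [0, 0, 0], "hand": 55}, {"travel": [0, 0, 0], "delta_rot": [0, 0, 0], "hand": 50}, {"travel": [0, 0, 0], "delta_rot": [0, 0, 0], "hand": 50}, {"travel": [0, 0, 0], "delta_rot": [0, 0, 0], "hand": 50}], "force": 40}}

```text
time_s: 4.3
tool_pos: [0.484, 0.0937, 0.0714]
orientation: [[-0.838, -0.545, 0.001], [-0.545, 0.838, 0.0], [-0.001, -0.0, -1.0]]
ft_force: [-1.4, 2.3, 6.8]
finger_gap: 0.733
grasp_force: 44.4
```

{"method": "drive_tool", "body": {"motion": [{"travel": [0, 0, -0.3], "delta_rot": [0, 0, 0], "hand": 50}, {"travel": [0, 0, -0.8], "delta_rot": [0, 0, 0], "hand": 50}, {"travel": [0, 0, -1], "delta_rot": [0, 0, 0.8], "hand": 50}, {"travel": [0, 0, -1], "delta_rot": [0, 0, 0.8], "hand": 50}, {"travel": [0, 0, -1], "delta_rot": [0, 0, 0.8], "hand": 50}, {"travel": [0, 0, -1], "delta_rot": [0, 0, 0.8], "hand": 50}, {"travel": [0, 0, -0.8], "delta_rot": [0, 0, 0.8], "hand": 50}, {"travel": [0, 0, -0.4], "delta_rot": [0, 0, 0.8], "hand": 50}, {"travel": [0, 0, 0], "delta_rot": [0, 0, 0.2], "hand": 50}, {"travel": [0, 0, 0], "delta_rot": [0, 0, 0], "hand": 50}]}}

```text
time_s: 5.3
tool_pos: [0.4834, 0.0934, 0.2595]
orientation: [[-0.999, -0.054, 0.0], [-0.054, 0.999, -0.0], [-0.0, -0.0, -1.0]]
ft_force: [-0.2, 0.4, -0.0]
finger_gap: 0.74
grasp_force: 44.0
```

```bash
python3 -c "
from h import *
plan(.5564,-.3237,.26,93)"
```

```text
t=5.30 pos [0.4834 0.0934 0.2595] psi 93.09 tilt [ 0.0001 -0.    ] travel [ -1.68 -14.01  -0.02] turn z units 0.01 travel after turn [ -1.7  -14.01  -0.02]
```

{"method": "drive_tool", "body": {"motion": [{"travel": [-0.12, -0.5, 0], "delta_rot": [0, 0, 0], "hand": 50}, {"travel": [-0.12, -1, 0], "delta_rot": [0, 0, 0], "hand": 50}, {"travel": [-0.12, -1, 0], "delta_rot": [0, 0, 0], "hand": 50}, {"travel": [-0.12, -1, 0], "delta_rot": [0, 0, 0], "hand": 50}, {"travel": [-0.12, -1, 0], "delta_rot": [0, 0, 0], "hand": 50}, {"travel": [-0.12, -1, 0], "delta_rot": [0, 0, 0], "hand": 50}, {"travel": [-0.12, -1, 0], "delta_rot": [0, 0, 0], "hand": 50}, {"travel": [-0.12, -1, 0], "delta_rot": [0, 0, 0], "hand": 50}, {"travel": [-0.12, -1, 0], "delta_rot": [0, 0, 0], "hand": 50}, {"travel": [-0.12, -1, 0], "delta_rot": [0, 0, 0], "hand": 50}]}}

```text
time_s: 6.3
tool_pos: [0.5343, -0.1904, 0.2583]
orientation: [[-0.998, -0.055, -0.002], [-0.055, 0.998, 0.001], [0.002, 0.001, -1.0]]
ft_force: [-0.0, 0.0, 0.5]
finger_gap: 0.733
grasp_force: 44.0
```

{"method": "drive_tool", "body": {"motion": [{"travel": [-0.12, -1, 0], "delta_rot": [0, 0, 0], "hand": 50}, {"travel": [-0.12, -1, 0], "delta_rot": [0, 0, 0], "hand": 50}, {"travel": [-0.12, -1, 0], "delta_rot": [0, 0, 0], "hand": 50}, {"travel": [-0.12, -1, 0], "delta_rot": [0, 0, 0], "hand": 50}, {"travel": [0, -0.5, 0], "delta_rot": [0, 0, 0], "hand": 50}, {"travel": [0, 0, 0.5], "delta_rot": [0, 0, 0], "hand": 50}, {"travel": [0, 0, 0.5], "delta_rot": [0, 0, 0], "hand": 50}, {"travel": [0, 0, 0], "delta_rot": [0, 0, 0], "hand": 50}, {"travel": [0, 0, 0], "delta_rot": [0, 0, 0], "hand": 50}]}}

```text
time_s: 7.2
tool_pos: [0.5561, -0.3221, 0.2288]
orientation: [[-0.999, -0.054, -0.001], [-0.054, 0.999, 0.001], [0.001, 0.001, -1.0]]
ft_force: [-0.1, 0.4, -0.4]
finger_gap: 0.733
grasp_force: 44.0
```

```bash
python3 -c "
from h import *
plan(.5564,-.3237,.182,93)
p,d=optics.read_camera('wrist');cv2.imwrite('pics/w2.png',p)"
```

```text
t=7.20 pos [ 0.5561 -0.3221  0.2288] psi 93.09 tilt [-0.0013  0.0009] travel [-0.01 -0.05  1.56] turn z units 0.02 travel after turn [-0.01 -0.05  1.56]
```

View pics/w2.png

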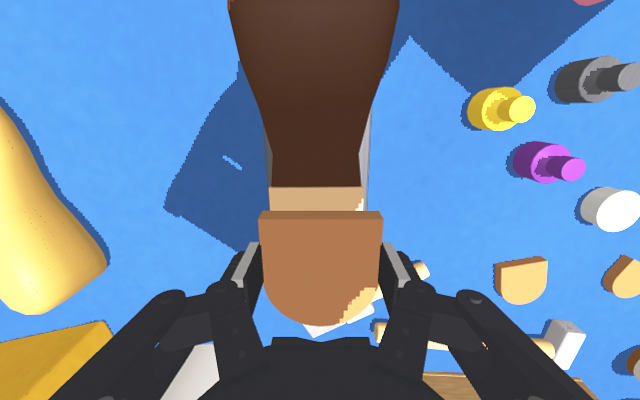

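The wrist view shows the seat front at row 187 (u 269–363, middle 316) and the held lift's front at row 211 (u 258–383, middle 320). I'll ray-cast both for a check.

```bash
cat >> h.py <<'E'
def ray(u,v,h,name='wrist',c=None):
    c=c or optics.calibration(name);R=np.array(c['R']);o=-R.T@np.array(c['t'])
    r=np.array([(u-c['cx'])/c['fx'],(v-c['cy'])/c['fy'],1])@R; return (o+r*(h-o[2])/r[2]).round(4)
E
python3 -c "
from h import *
print(ray(269,187,.11),ray(363,187,.11)); print(ray(258,211,.1698),ray(383,211,.1698))"
```

```text
[ 0.5338 -0.36    0.11  ] [ 0.5302 -0.2927  0.11  ]
[ 0.5286 -0.355   0.1698] [ 0.5252 -0.2919  0.1698]
```

{"method": "drive_tool", "body": {"motion": [{"travel": [-0.1, -0.08, 0.4], "delta_rot": [0, 0, 0], "hand": 50}, {"travel": [0, 0, 0.5], "delta_rot": [0, 0, 0], "hand": 50}, {"travel": [0, 0, 0.3], "delta_rot": [0, 0, 0], "hand": 50}, {"travel": [0, 0, 0.2], "delta_rot": [0, 0, 0], "hand": 50}, {"travel": [0, 0, 0.1], "delta_rot": [0, 0, 0], "hand": 50}, {"travel": [0, 0, 0], "delta_rot": [0, 0, 0], "hand": 50}, {"travel": [0, 0, 0], "delta_rot": [0, 0, 0], "hand": 50}]}}

```text
time_s: 7.95
tool_pos: [0.5594, -0.3257, 0.1848]
orientation: [[-0.999, -0.053, 0.0], [-0.053, 0.999, -0.0], [-0.0, -0.0, -1.0]]
ft_force: [-0.5, -0.3, -0.5]
finger_gap: 0.738
grasp_force: 44.0
```

{"method": "drive_tool", "body": {"motion": [{"travel": [0, 0, 0.04], "delta_rot": [0, 0, 0], "hand": 50}, {"travel": [0, 0, 0.03], "delta_rot": [0, 0, 0], "hand": 50}, {"travel": [0, 0, 0.03], "delta_rot": [0, 0, 0], "hand": 50}, {"travel": [0, 0, 0], "delta_rot": [0, 0, 0], "hand": 50}]}}

```text
time_s: 8.35
tool_pos: [0.5593, -0.3255, 0.1815]
orientation: [[-0.999, -0.053, 0.0], [-0.053, 0.999, -0.0], [-0.0, -0.0, -1.0]]
ft_force: [-0.5, -0.5, -1.0]
finger_gap: 0.731
grasp_force: 44.0
```

{"method": "drive_tool", "body": {"motion": [{"travel": [0, 0, 0.03], "delta_rot": [0, 0, 0], "hand": 50}, {"travel": [0, 0, 0.02], "delta_rot": [0, 0, 0], "hand": 50}, {"travel": [0, 0, 0], "delta_rot": [0, 0, 0], "hand": 50}]}}

```text
time_s: 8.65
tool_pos: [0.5593, -0.3256, 0.1814]
orientation: [[-0.999, -0.053, 0.0], [-0.053, 0.999, -0.0], [-0.0, -0.0, -1.0]]
ft_force: [-4.6, 3.2, 11.5]
finger_gap: 0.737
grasp_force: 45.3
```

Contact. Open gradually and rise, then retreat and check from the top.

{"method": "drive_tool", "body": {"motion": [{"travel": [0, 0, -0.03], "delta_rot": [0, 0, 0], "hand": 66}, {"travel": [0, 0, 0], "delta_rot": [0, 0, 0], "hand": 70}, {"travel": [0, 0, 0], "delta_rot": [0, 0, 0], "hand": 74}, {"travel": [0, 0, 0], "delta_rot": [0, 0, 0], "hand": 78}, {"travel": [0, 0, -0.3], "delta_rot": [0, 0, 0], "hand": 78}, {"travel": [0, 0, -0.6], "delta_rot": [0, 0, 0], "hand": 78}, {"travel": [0, 0, -1], "delta_rot": [0, 0, 0], "hand": 78}, {"travel": [0, 0, -0.5], "delta_rot": [0, 0, 0], "hand": 78}, {"travel": [0, 0, 0], "delta_rot": [0, 0, 0], "hand": 78}]}}

```text
time_s: 9.55
tool_pos: [0.5599, -0.326, 0.2554]
orientation: [[-0.999, -0.053, 0.004], [-0.053, 0.999, -0.002], [-0.003, -0.003, -1.0]]
ft_force: [-0.2, -0.0, 0.3]
finger_gap: 0.912
grasp_force: 0.0
```

```bash
python3 -c "
from h import *
plan(.663,-.0668,.25,104)
c=optics.calibration('wrist');p,d=optics.read_camera('wrist');cv2.imwrite('pics/w3.png',p)
W=world('wrist',d,c); print(W[250:300:10,320].round(4))"
```

```text
t=9.55 pos [ 0.5599 -0.326   0.2554] psi 93.02 tilt [ 0.0036 -0.0024] travel [-3.89  8.45  0.17] turn z units -1.83 travel after turn [-5.42  7.55  0.18]
[[ 5.947e-01 -3.243e-01  1.219e-01]
 [ 6.791e-01 -3.204e-01 -3.000e-04]
 [ 6.940e-01 -3.197e-01  8.000e-04]
 [ 7.109e-01 -3.188e-01 -5.000e-04]
 [ 7.155e-01 -3.185e-01  1.510e-02]]
```

View pics/w3.png

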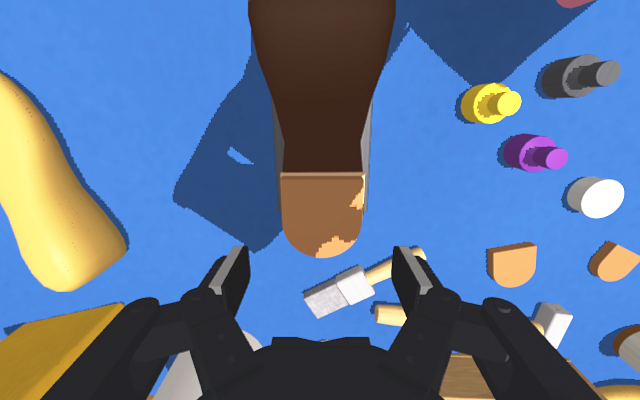

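The large lift lies flush on the seat: its front is at row 174, u 280–364. Next is the medium lift.

{"method": "drive_tool", "body": {"motion": [{"travel": [0, 0, 0], "delta_rot": [0, 0, -0.9], "hand": 66}, {"travel": [0, 0, 0], "delta_rot": [0, 0, -0.93], "hand": 66}, {"travel": [-0.6, 0.84, 0], "delta_rot": [0, 0, 0], "hand": 66}, {"travel": [-0.6, 0.84, 0], "delta_rot": [0, 0, 0], "hand": 66}, {"travel": [-0.6, 0.84, 0], "delta_rot": [0, 0, 0], "hand": 66}, {"travel": [-0.6, 0.84, 0], "delta_rot": [0, 0, 0], "hand": 66}, {"travel": [-0.6, 0.84, 0], "delta_rot": [0, 0, 0], "hand": 66}, {"travel": [-0.6, 0.84, 0], "delta_rot": [0, 0, 0], "hand": 66}, {"travel": [-0.6, 0.84, 0], "delta_rot": [0, 0, 0], "hand": 66}, {"travel": [-0.6, 0.84, 0], "delta_rot": [0, 0, 0], "hand": 66}]}}

```text
time_s: 10.6
tool_pos: [0.6501, -0.0937, 0.2511]
orientation: [[-0.97, -0.242, -0.002], [-0.242, 0.97, 0.0], [0.002, 0.001, -1.0]]
ft_force: [0.2, 0.0, 0.2]
finger_gap: 0.772
grasp_force: 0.0
```

{"method": "drive_tool", "body": {"motion": [{"travel": [-0.5, 0.8, 0.7], "delta_rot": [0, 0, 0], "hand": 66}, {"travel": [0, 0, 0.7], "delta_rot": [0, 0, 0], "hand": 66}, {"travel": [0, 0, 0.5], "delta_rot": [0, 0, 0], "hand": 66}, {"travel": [0, 0, 0], "delta_rot": [0, 0, 0], "hand": 66}, {"travel": [0, 0, 0], "delta_rot": [0, 0, 0], "hand": 66}]}}

```text
time_s: 11.1
tool_pos: [0.6589, -0.0688, 0.1958]
orientation: [[-0.97, -0.241, -0.001], [-0.241, 0.97, 0.0], [0.001, 0.0, -1.0]]
ft_force: [-1.1, 0.4, 0.0]
finger_gap: 0.772
grasp_force: 0.0
```

```bash
python3 -c "
from h import *
plan(.660,-.0678,.0735,104)
liftpose(58,54,.012,[.66,-.067],save='pics/w4.png')"
```

```text
t=11.10 pos [ 0.6589 -0.0688  0.1958] psi 103.96 tilt [-0.0006  0.0001] travel [-0.05  0.02  4.08] turn z units -0.01 travel after turn [-0.04  0.02  4.08]
2 [ 292  175   56   57 2804] score 0.94 yaw 0.297 (psi 107.0) L 0.0589 W 0.0539 front [ 0.6418 -0.0745]
```

View pics/w4.png

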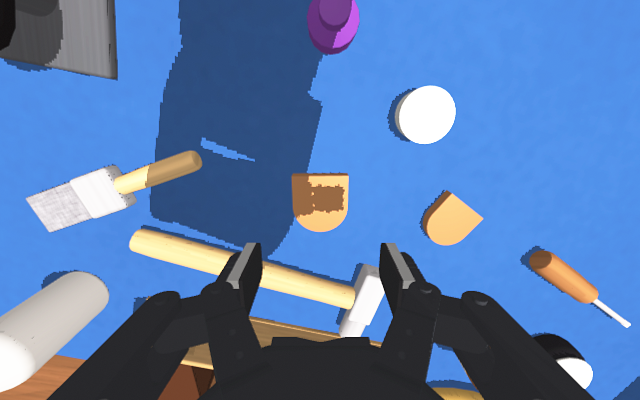

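Medium lift is at (320,203), square between the fingers. I descend and grip.

{"method": "drive_tool", "body": {"motion": [{"travel": [-0.04, 0.02, 0.9], "delta_rot": [0, 0, 0], "hand": 66}, {"travel": [0, 0, 0.9], "delta_rot": [0, 0, 0], "hand": 66}, {"travel": [0, 0, 0.9], "delta_rot": [0, 0, 0], "hand": 66}, {"travel": [0, 0, 0.7], "delta_rot": [0, 0, 0], "hand": 66}, {"travel": [0, 0, 0.4], "delta_rot": [0, 0, 0], "hand": 66}, {"travel": [0, 0, 0.2], "delta_rot": [0, 0, 0], "hand": 66}, {"travel": [0, 0, 0.08], "delta_rot": [0, 0, 0], "hand": 66}, {"travel": [0, 0, 0], "delta_rot": [0, 0, 0], "hand": 66}]}}

```text
time_s: 11.95
tool_pos: [0.6604, -0.0674, 0.0743]
orientation: [[-0.97, -0.242, 0.001], [-0.242, 0.97, -0.0], [-0.001, -0.0, -1.0]]
ft_force: [0.4, -0.1, -0.4]
finger_gap: 0.771
grasp_force: 0.0
```

{"method": "drive_tool", "body": {"motion": [{"travel": [0, 0, 0], "delta_rot": [0, 0, 0], "hand": 52}, {"travel": [0, 0, 0], "delta_rot": [0, 0, 0], "hand": 46}, {"travel": [0, 0, 0], "delta_rot": [0, 0, 0], "hand": 40}, {"travel": [0, 0, 0], "delta_rot": [0, 0, 0], "hand": 40}, {"travel": [0, 0, 0], "delta_rot": [0, 0, 0], "hand": 40}], "force": 40}}

```text
time_s: 12.45
tool_pos: [0.6606, -0.0674, 0.0749]
orientation: [[-0.97, -0.242, 0.002], [-0.242, 0.97, -0.0], [-0.002, -0.001, -1.0]]
ft_force: [-1.8, 0.4, 6.8]
finger_gap: 0.614
grasp_force: 42.4
```

{"method": "drive_tool", "body": {"motion": [{"travel": [0, 0, -0.3], "delta_rot": [0, 0, 0], "hand": 40}, {"travel": [0, 0, -0.8], "delta_rot": [0, 0, 0], "hand": 40}, {"travel": [0, 0, -1], "delta_rot": [0, 0, 0.6], "hand": 40}, {"travel": [0, 0, -1], "delta_rot": [0, 0, 0.6], "hand": 40}, {"travel": [0, 0, -1], "delta_rot": [0, 0, 0.6], "hand": 40}, {"travel": [0, 0, -1], "delta_rot": [0, 0, 0.03], "hand": 40}, {"travel": [0, 0, -0.8], "delta_rot": [0, 0, 0], "hand": 40}, {"travel": [0, 0, -0.4], "delta_rot": [0, 0, 0], "hand": 40}, {"travel": [0, 0, 0], "delta_rot": [0, 0, 0], "hand": 40}]}}

```text
time_s: 13.35
tool_pos: [0.6604, -0.0673, 0.2644]
orientation: [[-0.999, -0.053, 0.003], [-0.053, 0.999, -0.0], [-0.003, -0.001, -1.0]]
ft_force: [0.2, -0.1, -0.8]
finger_gap: 0.62
grasp_force: 42.0
```

```bash
python3 -c "
from h import *
plan(.532+.02,-.3262+.001,.26,93)"
```

```text
t=13.35 pos [ 0.6604 -0.0673  0.2644] psi 93.02 tilt [ 0.0029 -0.0005] travel [ 4.06 -8.39  0.14] turn z units 0.00 travel after turn [ 4.06 -8.4   0.15]
```

{"method": "drive_tool", "body": {"motion": [{"travel": [0.3, -0.6, 0], "delta_rot": [0, 0, 0], "hand": 40}, {"travel": [0.45, -0.93, 0], "delta_rot": [0, 0, 0], "hand": 40}, {"travel": [0.45, -0.93, 0], "delta_rot": [0, 0, 0], "hand": 40}, {"travel": [0.45, -0.93, 0], "delta_rot": [0, 0, 0], "hand": 40}, {"travel": [0.45, -0.93, 0], "delta_rot": [0, 0, 0], "hand": 40}, {"travel": [0.45, -0.93, 0], "delta_rot": [0, 0, 0], "hand": 40}, {"travel": [0.45, -0.93, 0], "delta_rot": [0, 0, 0], "hand": 40}, {"travel": [0.45, -0.93, 0], "delta_rot": [0, 0, 0], "hand": 40}, {"travel": [0.45, -0.93, 0], "delta_rot": [0, 0, 0], "hand": 40}, {"travel": [0.16, -0.36, 0.2], "delta_rot": [0, 0, 0], "hand": 40}]}}

```text
time_s: 14.35
tool_pos: [0.5497, -0.3281, 0.2554]
orientation: [[-0.999, -0.05, -0.001], [-0.05, 0.999, 0.0], [0.001, 0.0, -1.0]]
ft_force: [-0.4, 0.0, -0.9]
finger_gap: 0.615
grasp_force: 42.0
```

{"method": "drive_tool", "body": {"motion": [{"travel": [0, 0, 0.5], "delta_rot": [0, 0, 0], "hand": 40}, {"travel": [0, 0, 0.2], "delta_rot": [0, 0, 0], "hand": 40}, {"travel": [0, 0, 0], "delta_rot": [0, 0, 0], "hand": 40}, {"travel": [0, 0, 0], "delta_rot": [0, 0, 0], "hand": 40}]}}

```text
time_s: 14.75
tool_pos: [0.5521, -0.3244, 0.2352]
orientation: [[-0.999, -0.054, -0.0], [-0.054, 0.999, 0.0], [0.0, 0.0, -1.0]]
ft_force: [-0.3, 0.2, -0.2]
finger_gap: 0.618
grasp_force: 42.0
```

```bash
python3 -c "
from h import *
plan(.532+.02,-.3262+.001,.1969,93)
p,d=optics.read_camera('wrist');cv2.imwrite('pics/w5.png',p)"
```

```text
t=14.75 pos [ 0.5521 -0.3244  0.2352] psi 93.09 tilt [-0.0004  0.0004] travel [ 0.   -0.03  1.28] turn z units 0.02 travel after turn [ 0.   -0.03  1.28]
```

View pics/w5.png

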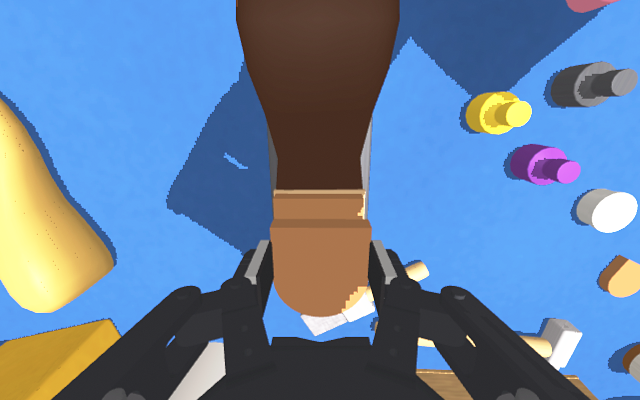

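The held medium lift's front is at row 219 (u 271–371). The large lift's front is at row 194 (u 273–366), with a thin strip of seat ahead of it. I'll check by rays.

```bash
python3 -c "
from h import *
print('seat',ray(273,190,.11),ray(366,190,.11)); print('large',ray(273,194,.122),ray(366,194,.122)); print('med',ray(271,219,.1723),ray(371,219,.1723))"
```

```text
seat [ 0.5337 -0.3603  0.11  ] [ 0.53   -0.2914  0.11  ]
large [ 0.5328 -0.3584  0.122 ] [ 0.5293 -0.2933  0.122 ]
med [ 0.53   -0.3512  0.1723] [ 0.5272 -0.2989  0.1723]
```

{"method": "drive_tool", "body": {"motion": [{"travel": [-0.06, -0.03, 0.4], "delta_rot": [0, 0, 0], "hand": 40}, {"travel": [0, 0, 0.4], "delta_rot": [0, 0, 0], "hand": 40}, {"travel": [0, 0, 0.2], "delta_rot": [0, 0, 0], "hand": 40}, {"travel": [0, 0, 0.12], "delta_rot": [0, 0, 0], "hand": 40}, {"travel": [0, 0, 0.08], "delta_rot": [0, 0, 0], "hand": 40}, {"travel": [0, 0, 0.04], "delta_rot": [0, 0, 0], "hand": 40}, {"travel": [0, 0, 0], "delta_rot": [0, 0, 0], "hand": 40}]}}

```text
time_s: 15.5
tool_pos: [0.5535, -0.3262, 0.1984]
orientation: [[-0.999, -0.053, 0.0], [-0.053, 0.999, -0.0], [-0.0, -0.0, -1.0]]
ft_force: [-0.8, 0.2, -0.0]
finger_gap: 0.613
grasp_force: 42.0
```

{"method": "drive_tool", "body": {"motion": [{"travel": [0, 0, 0.03], "delta_rot": [0, 0, 0], "hand": 40}, {"travel": [0, 0, 0], "delta_rot": [0, 0, 0], "hand": 40}]}}

```text
time_s: 15.7
tool_pos: [0.5535, -0.3262, 0.1975]
orientation: [[-0.999, -0.053, 0.0], [-0.053, 0.999, -0.0], [-0.0, -0.0, -1.0]]
ft_force: [-0.4, 0.1, 0.3]
finger_gap: 0.615
grasp_force: 42.0
```

{"method": "drive_tool", "body": {"motion": [{"travel": [0, 0, 0.03], "delta_rot": [0, 0, 0], "hand": 40}, {"travel": [0, 0, 0.02], "delta_rot": [0, 0, 0], "hand": 40}, {"travel": [0, 0, 0], "delta_rot": [0, 0, 0], "hand": 40}]}}

```text
time_s: 16.0
tool_pos: [0.5536, -0.3262, 0.1968]
orientation: [[-0.999, -0.053, 0.0], [-0.053, 0.999, -0.0], [-0.0, -0.0, -1.0]]
ft_force: [-2.4, 2.3, 7.9]
finger_gap: 0.616
grasp_force: 42.8
```

{"method": "drive_tool", "body": {"motion": [{"travel": [0, 0, -0.02], "delta_rot": [0, 0, 0], "hand": 56}, {"travel": [0, 0, 0], "delta_rot": [0, 0, 0], "hand": 60}, {"travel": [0, 0, 0], "delta_rot": [0, 0, 0], "hand": 64}, {"travel": [0, 0, 0], "delta_rot": [0, 0, 0], "hand": 68}, {"travel": [0, 0, -0.3], "delta_rot": [0, 0, 0], "hand": 68}, {"travel": [0, 0, -0.6], "delta_rot": [0, 0, 0], "hand": 68}, {"travel": [0, 0, -1], "delta_rot": [0, 0, 0], "hand": 68}, {"travel": [0, 0, -0.3], "delta_rot": [0, 0, 0], "hand": 58}, {"travel": [0, 0, 0], "delta_rot": [0, 0, 0], "hand": 58}]}}

```text
time_s: 16.9
tool_pos: [0.5539, -0.3264, 0.2642]
orientation: [[-0.999, -0.053, 0.002], [-0.053, 0.999, -0.002], [-0.002, -0.002, -1.0]]
ft_force: [0.1, 0.2, -0.0]
finger_gap: 0.684
grasp_force: 0.0
```

```bash
python3 -c "
from h import *
plan(.6344+.016*np.cos(.384),.0747-.016*np.sin(.384),.25,68)
c=optics.calibration('wrist');p,d=optics.read_camera('wrist');cv2.imwrite('pics/w6.png',p[130:330,200:440])
W=world('wrist',d,c); print(W[200:250:10,320].round(4))"
```

```text
t=16.90 pos [ 0.5539 -0.3264  0.2642] psi 93.02 tilt [ 0.0025 -0.0017] travel [-3.87 12.99  0.46] turn z units 4.17 travel after turn [ 1.99 13.4   0.47]
[[ 0.5429 -0.327   0.135 ]
 [ 0.5512 -0.3266  0.1348]
 [ 0.5602 -0.3261  0.1334]
 [ 0.5682 -0.3257  0.1348]
 [ 0.5773 -0.3253  0.1342]]
```

View pics/w6.png

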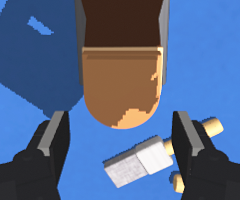

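Medium is flat and flush (crop front edge row 50, top at 0.134 m). Now the small lift.

{"method": "drive_tool", "body": {"motion": [{"travel": [0, 0, 0], "delta_rot": [0, 0, 0.85], "hand": 56}, {"travel": [0, 0, 0], "delta_rot": [0, 0, 0.85], "hand": 56}, {"travel": [0, 0, 0], "delta_rot": [0, 0, 0.85], "hand": 56}, {"travel": [0, 0, 0], "delta_rot": [0, 0, 0.85], "hand": 56}, {"travel": [0, 0, 0], "delta_rot": [0, 0, 0.77], "hand": 56}, {"travel": [0.14, 0.96, 0], "delta_rot": [0, 0, 0], "hand": 56}, {"travel": [0.14, 0.96, 0], "delta_rot": [0, 0, 0], "hand": 56}, {"travel": [0.14, 0.96, 0], "delta_rot": [0, 0, 0], "hand": 56}, {"travel": [0.14, 0.96, 0], "delta_rot": [0, 0, 0], "hand": 56}, {"travel": [0.14, 0.96, 0], "delta_rot": [0, 0, 0], "hand": 56}]}}

```text
time_s: 17.95
tool_pos: [0.5876, -0.1835, 0.2609]
orientation: [[-0.927, 0.375, -0.002], [0.375, 0.927, 0.001], [0.002, -0.0, -1.0]]
ft_force: [0.3, -0.5, -0.3]
finger_gap: 0.657
grasp_force: 0.0
```

{"method": "drive_tool", "body": {"motion": [{"travel": [0.14, 0.96, 0], "delta_rot": [0, 0, 0], "hand": 56}, {"travel": [0.14, 0.96, 0], "delta_rot": [0, 0, 0], "hand": 56}, {"travel": [0.14, 0.96, 0], "delta_rot": [0, 0, 0], "hand": 56}, {"travel": [0.14, 0.96, 0], "delta_rot": [0, 0, 0], "hand": 56}, {"travel": [0.14, 0.96, 0], "delta_rot": [0, 0, 0], "hand": 56}, {"travel": [0.14, 0.96, 0.4], "delta_rot": [0, 0, 0], "hand": 56}, {"travel": [0.14, 0.96, 0.8], "delta_rot": [0, 0, 0], "hand": 56}, {"travel": [0.14, 0.96, 0.8], "delta_rot": [0, 0, 0], "hand": 56}, {"travel": [0.14, 0.92, 0.2], "delta_rot": [0, 0, 0], "hand": 56}, {"travel": [0, 0, 0], "delta_rot": [0, 0, 0], "hand": 56}]}}

```text
time_s: 18.95
tool_pos: [0.6487, 0.0714, 0.1934]
orientation: [[-0.928, 0.372, -0.004], [0.372, 0.928, 0.0], [0.004, -0.001, -1.0]]
ft_force: [-0.1, -1.1, 0.8]
finger_gap: 0.656
grasp_force: 0.0
```

```bash
python3 -c "
from h import *
plan(.6344+.016*np.cos(.384),.0747-.016*np.sin(.384),.075,68)
liftpose(48,44,.012,[.65,.068],save='pics/w7.png')"
```

```text
t=18.95 pos [0.6487 0.0714 0.1934] psi 68.16 tilt [-0.0043  0.0003] travel [-0.07 -0.07  3.95] turn z units 0.03 travel after turn [-0.05 -0.08  3.95]
7 [ 295  180   47   49 1998] score 0.91 yaw -0.384 (psi 68.0) L 0.0495 W 0.0438 front [0.6349 0.0751]
```

View pics/w7.png

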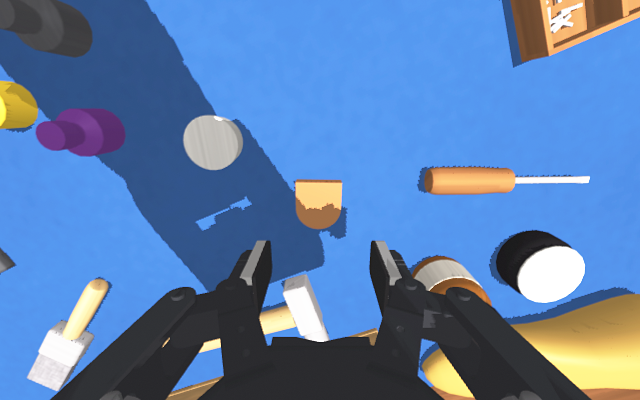

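Small lift is at (319,205), square between the fingers. I descend and grip.

{"method": "drive_tool", "body": {"motion": [{"travel": [-0.05, -0.07, 0.8], "delta_rot": [0, 0, 0], "hand": 56}, {"travel": [0, 0, 0.9], "delta_rot": [0, 0, 0], "hand": 56}, {"travel": [0, 0, 0.9], "delta_rot": [0, 0, 0], "hand": 56}, {"travel": [0, 0, 0.7], "delta_rot": [0, 0, 0], "hand": 56}, {"travel": [0, 0, 0.4], "delta_rot": [0, 0, 0], "hand": 56}, {"travel": [0, 0, 0.2], "delta_rot": [0, 0, 0], "hand": 56}, {"travel": [0, 0, 0], "delta_rot": [0, 0, 0], "hand": 56}, {"travel": [0, 0, 0], "delta_rot": [0, 0, 0], "hand": 56}]}}

```text
time_s: 19.8
tool_pos: [0.6506, 0.0659, 0.0805]
orientation: [[-0.927, 0.375, 0.001], [0.375, 0.927, 0.0], [-0.001, 0.001, -1.0]]
ft_force: [0.2, 0.4, 0.5]
finger_gap: 0.656
grasp_force: 0.0
```

{"method": "drive_tool", "body": {"motion": [{"travel": [0, 0, 0], "delta_rot": [0, 0, 0], "hand": 46}, {"travel": [0, 0, 0], "delta_rot": [0, 0, 0], "hand": 40}, {"travel": [0, 0, 0], "delta_rot": [0, 0, 0], "hand": 32}, {"travel": [0, 0, 0], "delta_rot": [0, 0, 0], "hand": 32}, {"travel": [0, 0, 0], "delta_rot": [0, 0, 0], "hand": 32}], "force": 40}}

```text
time_s: 20.3
tool_pos: [0.6506, 0.0661, 0.0809]
orientation: [[-0.927, 0.374, 0.002], [0.374, 0.927, -0.0], [-0.002, 0.001, -1.0]]
ft_force: [-2.1, -1.1, 6.0]
finger_gap: 0.488
grasp_force: 39.6
```

{"method": "drive_tool", "body": {"motion": [{"travel": [0, 0, -0.3], "delta_rot": [0, 0, 0], "hand": 32}, {"travel": [0, 0, -0.8], "delta_rot": [0, 0, 0], "hand": 32}, {"travel": [0, 0, -1], "delta_rot": [0, 0, -0.7], "hand": 32}, {"travel": [0, 0, -1], "delta_rot": [0, 0, -0.7], "hand": 32}, {"travel": [0, 0, -1], "delta_rot": [0, 0, -0.7], "hand": 32}, {"travel": [0, 0, -1], "delta_rot": [0, 0, -0.7], "hand": 32}, {"travel": [0, 0, -1], "delta_rot": [0, 0, -0.7], "hand": 32}, {"travel": [0, 0, -0.4], "delta_rot": [0, 0, -0.65], "hand": 32}, {"travel": [0, 0, 0], "delta_rot": [0, 0, 0], "hand": 32}, {"travel": [0, 0, 0], "delta_rot": [0, 0, 0], "hand": 32}]}}

```text
time_s: 21.3
tool_pos: [0.6499, 0.0661, 0.2744]
orientation: [[-0.999, -0.049, -0.0], [-0.049, 0.999, -0.0], [0.0, -0.0, -1.0]]
ft_force: [1.2, -0.4, -1.0]
finger_gap: 0.489
grasp_force: 40.6
```

```bash
python3 -c "
from h import *
plan(.532+.016,-.3262+.001,.27,93)"
```

```text
t=21.30 pos [0.6499 0.0661 0.2744] psi 92.79 tilt [-0.0001 -0.    ] travel [  4.03 -12.86   0.15] turn z units -0.04 travel after turn [  4.07 -12.85   0.15]
```

{"method": "drive_tool", "body": {"motion": [{"travel": [0.1, -0.3, 0], "delta_rot": [0, 0, 0], "hand": 32}, {"travel": [0.2, -0.6, 0], "delta_rot": [0, 0, 0], "hand": 32}, {"travel": [0.28, -0.9, 0], "delta_rot": [0, 0, 0], "hand": 32}, {"travel": [0.28, -0.9, 0], "delta_rot": [0, 0, 0], "hand": 32}, {"travel": [0.28, -0.9, 0], "delta_rot": [0, 0, 0], "hand": 32}, {"travel": [0.28, -0.9, 0], "delta_rot": [0, 0, 0], "hand": 32}, {"travel": [0.28, -0.9, 0], "delta_rot": [0, 0, 0], "hand": 32}, {"travel": [0.28, -0.9, 0], "delta_rot": [0, 0, 0], "hand": 32}, {"travel": [0.28, -0.9, 0], "delta_rot": [0, 0, 0], "hand": 32}, {"travel": [0.28, -0.9, 0], "delta_rot": [0, 0, 0], "hand": 32}]}}

```text
time_s: 22.3
tool_pos: [0.5849, -0.1828, 0.2739]
orientation: [[-0.999, -0.049, -0.001], [-0.049, 0.999, 0.0], [0.001, 0.0, -1.0]]
ft_force: [0.6, -0.7, -0.3]
finger_gap: 0.493
grasp_force: 40.6
```

{"method": "drive_tool", "body": {"motion": [{"travel": [0.28, -0.9, 0], "delta_rot": [0, 0, 0], "hand": 32}, {"travel": [0.28, -0.9, 0], "delta_rot": [0, 0, 0], "hand": 32}, {"travel": [0.28, -0.9, 0], "delta_rot": [0, 0, 0], "hand": 32}, {"travel": [0.28, -0.9, 0], "delta_rot": [0, 0, 0], "hand": 32}, {"travel": [0.28, -0.9, 0], "delta_rot": [0, 0, 0], "hand": 32}, {"travel": [0, -0.3, 0.3], "delta_rot": [0, 0, 0], "hand": 32}, {"travel": [0, 0, 0.3], "delta_rot": [0, 0, 0], "hand": 32}, {"travel": [0, 0, 0], "delta_rot": [0, 0, 0], "hand": 32}, {"travel": [0, 0, 0], "delta_rot": [0, 0, 0], "hand": 32}]}}

```text
time_s: 23.2
tool_pos: [0.5517, -0.3255, 0.256]
orientation: [[-0.999, -0.051, -0.001], [-0.051, 0.999, 0.001], [0.001, 0.001, -1.0]]
ft_force: [0.2, 0.1, -0.3]
finger_gap: 0.488
grasp_force: 40.6
```

```bash
python3 -c "
from h import *
plan(.532+.018,-.3262+.001,.2149,93)
p,d=optics.read_camera('wrist');cv2.imwrite('pics/w8.png',cv2.resize(p[150:330,220:420],None,fx=3,fy=3))"
```

```text
t=23.20 pos [ 0.5517 -0.3255  0.256 ] psi 92.95 tilt [-0.0009  0.0008] travel [0.06 0.01 1.37] turn z units -0.01 travel after turn [0.06 0.01 1.37]
```

View pics/w8.png

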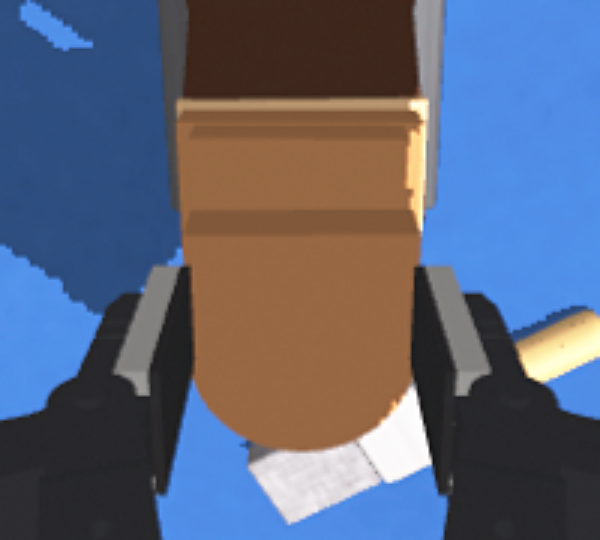

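The crop shows the small lift gripped level: front face at rows 210–235 (u 187–420). The medium's front top edge is at row 137, the large's at row 122 and the seat front at row 100. Rays:

```bash
python3 -c "
from h import *
f=lambda n,a,b,r,z: print(n,ray(220+a/3,150+r/3,z),ray(220+b/3,150+r/3,z))
f('smallbot',187,420,210,.1751);f('smalltop',191,415,235,.1871);f('medtop',190,405,137,.134);f('medbot',190,405,127,.122);f('largetop',180,425,122,.122);f('seat',177,428,100,.110)"
```

```text
smallbot [ 0.5378 -0.3484  0.1751] [ 0.5355 -0.3022  0.1751]
smalltop [ 0.5376 -0.3461  0.1871] [ 0.5355 -0.3048  0.1871]
medtop [ 0.5363 -0.3531  0.134 ] [ 0.5336 -0.3004  0.134 ]
medbot [ 0.5376 -0.3546  0.122 ] [ 0.5348 -0.2989  0.122 ]
largetop [ 0.5364 -0.3572  0.122 ] [ 0.5331 -0.2938  0.122 ]
seat [ 0.5339 -0.3597  0.11  ] [ 0.5305 -0.2916  0.11  ]
```

{"method": "drive_tool", "body": {"motion": [{"travel": [0.1, 0, 0.4], "delta_rot": [0, 0, 0], "hand": 32}, {"travel": [0, 0, 0.4], "delta_rot": [0, 0, 0], "hand": 32}, {"travel": [0, 0, 0.25], "delta_rot": [0, 0, 0], "hand": 32}, {"travel": [0, 0, 0.15], "delta_rot": [0, 0, 0], "hand": 32}, {"travel": [0, 0, 0.08], "delta_rot": [0, 0, 0], "hand": 32}, {"travel": [0, 0, 0.04], "delta_rot": [0, 0, 0], "hand": 32}, {"travel": [0, 0, 0], "delta_rot": [0, 0, 0], "hand": 32}, {"travel": [0, 0, 0], "delta_rot": [0, 0, 0], "hand": 32}]}}

```text
time_s: 24.05
tool_pos: [0.5488, -0.3266, 0.2172]
orientation: [[-0.999, -0.051, 0.0], [-0.051, 0.999, -0.0], [-0.0, -0.0, -1.0]]
ft_force: [-0.0, 0.6, -0.6]
finger_gap: 0.489
grasp_force: 40.6
```

{"method": "drive_tool", "body": {"motion": [{"travel": [0, 0, 0.02], "delta_rot": [0, 0, 0], "hand": 32}, {"travel": [0, 0, 0], "delta_rot": [0, 0, 0], "hand": 32}]}}

```text
time_s: 24.25
tool_pos: [0.5487, -0.3266, 0.2164]
orientation: [[-0.999, -0.051, 0.0], [-0.051, 0.999, -0.0], [-0.0, -0.0, -1.0]]
ft_force: [0.2, 0.2, -0.3]
finger_gap: 0.489
grasp_force: 40.6
```

{"method": "drive_tool", "body": {"motion": [{"travel": [0, 0, 0.02], "delta_rot": [0, 0, 0], "hand": 32}, {"travel": [0, 0, 0.02], "delta_rot": [0, 0, 0], "hand": 32}, {"travel": [0, 0, 0], "delta_rot": [0, 0, 0], "hand": 32}]}}

```text
time_s: 24.55
tool_pos: [0.5487, -0.3266, 0.215]
orientation: [[-0.999, -0.051, -0.0], [-0.051, 0.999, 0.0], [0.0, 0.0, -1.0]]
ft_force: [-0.1, -0.2, -0.0]
finger_gap: 0.489
grasp_force: 40.6
```

{"method": "drive_tool", "body": {"motion": [{"travel": [0, 0, 0.02], "delta_rot": [0, 0, 0], "hand": 32}, {"travel": [0, 0, 0.01], "delta_rot": [0, 0, 0], "hand": 32}, {"travel": [0, 0, 0], "delta_rot": [0, 0, 0], "hand": 32}]}}

```text
time_s: 24.85
tool_pos: [0.5487, -0.3266, 0.2149]
orientation: [[-0.999, -0.051, 0.0], [-0.051, 0.999, -0.0], [-0.0, -0.0, -1.0]]
ft_force: [-2.2, 1.5, 6.6]
finger_gap: 0.492
grasp_force: 41.6
```

{"method": "drive_tool", "body": {"motion": [{"travel": [0, 0, -0.02], "delta_rot": [0, 0, 0], "hand": 46}, {"travel": [0, 0, 0], "delta_rot": [0, 0, 0], "hand": 50}, {"travel": [0, 0, 0], "delta_rot": [0, 0, 0], "hand": 54}, {"travel": [0, 0, 0], "delta_rot": [0, 0, 0], "hand": 58}, {"travel": [0, 0, -0.3], "delta_rot": [0, 0, 0], "hand": 58}, {"travel": [0, 0, -0.6], "delta_rot": [0, 0, 0], "hand": 58}, {"travel": [0, 0, -1], "delta_rot": [0, 0, 0], "hand": 58}, {"travel": [0, 0, -0.2], "delta_rot": [0, 0, 0], "hand": 45}, {"travel": [0, 0, 0], "delta_rot": [0, 0, 0], "hand": 45}]}}

```text
time_s: 25.75
tool_pos: [0.549, -0.3268, 0.2793]
orientation: [[-0.999, -0.051, 0.002], [-0.051, 0.999, -0.001], [-0.002, -0.002, -1.0]]
ft_force: [0.3, 0.3, -0.4]
finger_gap: 0.53
grasp_force: 0.0
```

```bash
python3 -c "
from h import *
plan(.4395,-.073,.26,93)
p,d=optics.read_camera('wrist');cv2.imwrite('pics/w9.png',cv2.resize(p[130:310,220:420],None,fx=3,fy=3))
c=optics.calibration('wrist');np.savez('w9.npz',d=d,R=c['R'],t=c['t'])
W=world('wrist',d,c);print(W[190:240:10,320].round(4))"
```

```text
t=25.75 pos [ 0.549  -0.3268  0.2793] psi 92.90 tilt [ 0.0022 -0.0015] travel [3.22 8.63 0.62] turn z units -0.02 travel after turn [3.2  8.64 0.64]
[[ 0.5326 -0.3272  0.1382]
 [ 0.5389 -0.3268  0.1445]
 [ 0.5468 -0.3264  0.1456]
 [ 0.5556 -0.326   0.145 ]
 [ 0.5645 -0.3256  0.1446]]
```

View pics/w9.png

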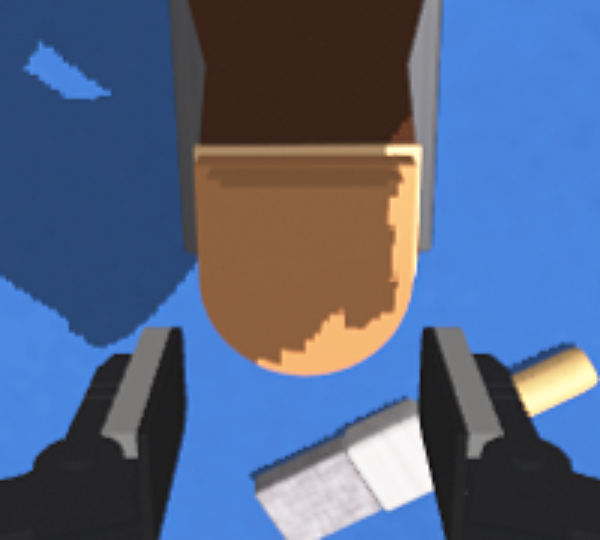

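The stack looks right: small top at 0.145 m, front top edge at crop row 187. Now the dark weight.

{"method": "drive_tool", "body": {"motion": [{"travel": [0.35, 0.95, 0], "delta_rot": [0, 0, 0], "hand": 45}, {"travel": [0.35, 0.95, 0], "delta_rot": [0, 0, 0], "hand": 45}, {"travel": [0.35, 0.95, 0], "delta_rot": [0, 0, 0], "hand": 45}, {"travel": [0.35, 0.95, 0], "delta_rot": [0, 0, 0], "hand": 45}, {"travel": [0.35, 0.95, 0], "delta_rot": [0, 0, 0], "hand": 45}, {"travel": [0.35, 0.95, 0], "delta_rot": [0, 0, 0], "hand": 45}, {"travel": [0.35, 0.95, 0], "delta_rot": [0, 0, 0], "hand": 45}, {"travel": [0.35, 0.95, 0.5], "delta_rot": [0, 0, 0], "hand": 45}, {"travel": [0.35, 0.95, 0.8], "delta_rot": [0, 0, 0], "hand": 45}, {"travel": [0.05, 0.09, 0.7], "delta_rot": [0, 0, 0], "hand": 45}]}}

```text
time_s: 26.8
tool_pos: [0.4377, -0.0702, 0.2162]
orientation: [[-0.999, -0.052, -0.002], [-0.052, 0.999, 0.001], [0.002, 0.001, -1.0]]
ft_force: [0.6, -0.1, 0.5]
finger_gap: 0.525
grasp_force: 0.0
```

{"method": "drive_tool", "body": {"motion": [{"travel": [0, 0, 0.4], "delta_rot": [0, 0, 0], "hand": 45}, {"travel": [0, 0, 0], "delta_rot": [0, 0, 0], "hand": 45}, {"travel": [0, 0, 0], "delta_rot": [0, 0, 0], "hand": 45}]}}

```text
time_s: 27.1
tool_pos: [0.4396, -0.0726, 0.2056]
orientation: [[-0.999, -0.05, -0.001], [-0.05, 0.999, 0.0], [0.001, 0.0, -1.0]]
ft_force: [0.4, -0.6, -0.8]
finger_gap: 0.528
grasp_force: 0.0
```

```bash
python3 -c "
from h import *
plan(.4395,-.073,.105,93)
c=optics.calibration('wrist');p,d=optics.read_camera('wrist');cv2.imwrite('pics/w10.png',p)
W=world('wrist',d,c); m=(W[...,2]>.048)&(W[...,2]<.06)&(abs(W[...,0]-.4395)<.02)&(abs(W[...,1]+.073)<.02)
print(m.sum(),np.median(W[m],0).round(4),W[m].min(0).round(4),W[m].max(0).round(4))"
```

```text
t=27.10 pos [ 0.4396 -0.0726  0.2056] psi 92.89 tilt [-0.0011  0.0003] travel [-0.   -0.01  3.35] turn z units -0.02 travel after turn [ 0.   -0.01  3.35]
516 [ 0.4385 -0.0724  0.0541] [ 0.4285 -0.0829  0.048 ] [ 0.4499 -0.062   0.0558]
```

View pics/w10.png

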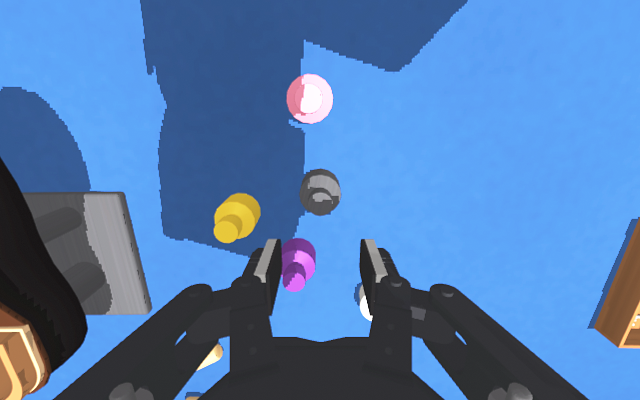

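The dark weight is at (320,192), centred between the fingers, its knob at (0.439, −0.0725). I descend and grip the knob.

{"method": "drive_tool", "body": {"motion": [{"travel": [0, 0, 0.9], "delta_rot": [0, 0, 0], "hand": 45}, {"travel": [0, 0, 0.9], "delta_rot": [0, 0, 0], "hand": 45}, {"travel": [0, 0, 0.7], "delta_rot": [0, 0, 0], "hand": 45}, {"travel": [0, 0, 0.5], "delta_rot": [0, 0, 0], "hand": 45}, {"travel": [0, 0, 0.3], "delta_rot": [0, 0, 0], "hand": 45}, {"travel": [0, 0, 0.06], "delta_rot": [0, 0, 0], "hand": 45}, {"travel": [0, 0, 0], "delta_rot": [0, 0, 0], "hand": 45}, {"travel": [0, 0, 0], "delta_rot": [0, 0, 0], "hand": 45}]}}

```text
time_s: 27.95
tool_pos: [0.4401, -0.0727, 0.1057]
orientation: [[-0.999, -0.051, 0.001], [-0.051, 0.999, -0.0], [-0.001, -0.0, -1.0]]
ft_force: [-0.4, -0.0, 0.1]
finger_gap: 0.527
grasp_force: 0.0
```

{"method": "drive_tool", "body": {"motion": [{"travel": [0, 0, 0], "delta_rot": [0, 0, 0], "hand": 30}, {"travel": [0, 0, 0], "delta_rot": [0, 0, 0], "hand": 22}, {"travel": [0, 0, 0], "delta_rot": [0, 0, 0], "hand": 10}, {"travel": [0, 0, 0], "delta_rot": [0, 0, 0], "hand": 10}, {"travel": [0, 0, 0], "delta_rot": [0, 0, 0], "hand": 10}], "force": 60}}

```text
time_s: 28.45
tool_pos: [0.44, -0.0728, 0.1057]
orientation: [[-0.999, -0.051, 0.001], [-0.051, 0.999, -0.001], [-0.001, -0.001, -1.0]]
ft_force: [-1.6, -2.4, 7.4]
finger_gap: 0.225
grasp_force: 58.3
```

{"method": "drive_tool", "body": {"motion": [{"travel": [0, 0, -0.3], "delta_rot": [0, 0, 0], "hand": 10}, {"travel": [0, 0, -0.7], "delta_rot": [0, 0, 0], "hand": 10}, {"travel": [0, 0, -1], "delta_rot": [0, 0, 0], "hand": 10}, {"travel": [0, 0, -1], "delta_rot": [0, 0, 0], "hand": 10}, {"travel": [0, 0, -1], "delta_rot": [0, 0, 0], "hand": 10}, {"travel": [0, 0, -1], "delta_rot": [0, 0, 0], "hand": 10}, {"travel": [0, 0, -0.8], "delta_rot": [0, 0, 0], "hand": 10}, {"travel": [0, 0, -0.4], "delta_rot": [0, 0, 0], "hand": 10}, {"travel": [0, 0, 0], "delta_rot": [0, 0, 0], "hand": 10}, {"travel": [0, 0, 0], "delta_rot": [0, 0, 0], "hand": 10}]}}

```text
time_s: 29.45
tool_pos: [0.4392, -0.0724, 0.2901]
orientation: [[-0.999, -0.051, -0.001], [-0.051, 0.999, 0.0], [0.001, 0.0, -1.0]]
ft_force: [-0.4, 0.8, -3.4]
finger_gap: 0.231
grasp_force: 59.2
```

```bash
python3 -c "
from h import *
plan(.5575,-.3255,.30,93)
z=np.load('w9.npz');c=optics.calibration('wrist');c['R'],c['t']=z['R'],z['t']
W=world('wrist',z['d'],c);m=(W[...,2]>.1415)&(W[...,2]<.15)&(abs(W[...,0]-.56)<.05)&(abs(W[...,1]+.326)<.04)
print(m.sum(),dfit(W[m][:,:2],48,44))"
```

```text
t=29.45 pos [ 0.4392 -0.0724  0.2901] psi 92.90 tilt [-0.0013  0.0004] travel [-3.51 -8.62 -0.34] turn z units -0.02 travel after turn [-3.5  -8.63 -0.33]
2827 (np.float64(0.9636567625373476), np.float64(0.052359877559793766), np.float64(0.04845550833030743), np.float64(0.04403779992346768), array([ 0.53198502, -0.32647753]))
```

{"method": "drive_tool", "body": {"motion": [{"travel": [-0.2, -0.4, 0], "delta_rot": [0, 0, 0], "hand": 10}, {"travel": [-0.38, -0.9, 0], "delta_rot": [0, 0, 0], "hand": 10}, {"travel": [-0.38, -0.9, 0], "delta_rot": [0, 0, 0], "hand": 10}, {"travel": [-0.38, -0.9, 0], "delta_rot": [0, 0, 0], "hand": 10}, {"travel": [-0.38, -0.95, 0], "delta_rot": [0, 0, 0], "hand": 10}, {"travel": [-0.38, -0.95, 0], "delta_rot": [0, 0, 0], "hand": 10}, {"travel": [-0.38, -0.95, 0], "delta_rot": [0, 0, 0], "hand": 10}, {"travel": [-0.38, -0.95, 0], "delta_rot": [0, 0, 0], "hand": 10}, {"travel": [-0.38, -0.95, 0], "delta_rot": [0, 0, 0], "hand": 10}, {"travel": [-0.26, -0.77, 0], "delta_rot": [0, 0, 0], "hand": 10}]}}

```text
time_s: 30.45
tool_pos: [0.5579, -0.3278, 0.2889]
orientation: [[-0.999, -0.05, -0.002], [-0.05, 0.999, 0.001], [0.002, 0.001, -1.0]]
ft_force: [-0.6, 0.3, -3.1]
finger_gap: 0.227
grasp_force: 59.2
```

{"method": "drive_tool", "body": {"motion": [{"travel": [0, 0, 0.4], "delta_rot": [0, 0, 0], "hand": 10}, {"travel": [0, 0, 0.4], "delta_rot": [0, 0, 0], "hand": 10}, {"travel": [0, 0, 0], "delta_rot": [0, 0, 0], "hand": 10}, {"travel": [0, 0, 0], "delta_rot": [0, 0, 0], "hand": 10}]}}

```text
time_s: 30.85
tool_pos: [0.5574, -0.325, 0.2664]
orientation: [[-0.999, -0.051, -0.001], [-0.051, 0.999, 0.001], [0.001, 0.001, -1.0]]
ft_force: [0.7, 1.1, -3.0]
finger_gap: 0.229
grasp_force: 59.3
```

```bash
python3 -c "
from h import *
plan(.557,-.3255,.2517,93)
p,d=optics.read_camera('wrist');cv2.imwrite('pics/w11.png',cv2.resize(p[130:310,220:420],None,fx=3,fy=3))"
```

```text
t=30.85 pos [ 0.5574 -0.325   0.2664] psi 92.93 tilt [-0.0011  0.0008] travel [ 0.02 -0.02  0.49] turn z units -0.01 travel after turn [ 0.02 -0.02  0.49]
```

View pics/w11.png

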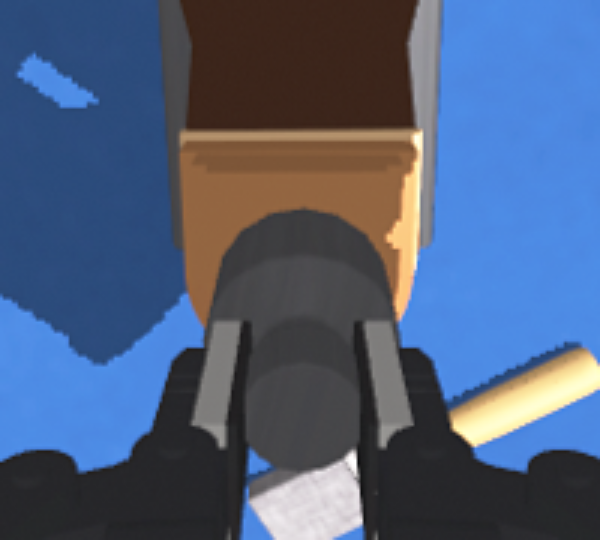

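The weight is held upright over the centre of the small lift, with its base centre at crop col ~302. Lower it gently.

{"method": "drive_tool", "body": {"motion": [{"travel": [0, 0, 0.2], "delta_rot": [0, 0, 0], "hand": 10}, {"travel": [0, 0, 0.15], "delta_rot": [0, 0, 0], "hand": 10}, {"travel": [0, 0, 0.07], "delta_rot": [0, 0, 0], "hand": 10}, {"travel": [0, 0, 0], "delta_rot": [0, 0, 0], "hand": 10}, {"travel": [0, 0, 0], "delta_rot": [0, 0, 0], "hand": 10}]}}

```text
time_s: 31.4
tool_pos: [0.5577, -0.3255, 0.2545]
orientation: [[-0.999, -0.051, 0.0], [-0.051, 0.999, -0.0], [-0.0, -0.0, -1.0]]
ft_force: [0.7, 0.0, -3.5]
finger_gap: 0.232
grasp_force: 59.3
```

{"method": "drive_tool", "body": {"motion": [{"travel": [0, 0, 0.03], "delta_rot": [0, 0, 0], "hand": 10}, {"travel": [0, 0, 0.02], "delta_rot": [0, 0, 0], "hand": 10}, {"travel": [0, 0, 0], "delta_rot": [0, 0, 0], "hand": 10}]}}

```text
time_s: 31.7
tool_pos: [0.5576, -0.3255, 0.2528]
orientation: [[-0.999, -0.051, -0.0], [-0.051, 0.999, 0.0], [0.0, 0.0, -1.0]]
ft_force: [0.6, 0.3, -2.9]
finger_gap: 0.223
grasp_force: 59.3
```

{"method": "drive_tool", "body": {"motion": [{"travel": [0, 0, 0.02], "delta_rot": [0, 0, 0], "hand": 10}, {"travel": [0, 0, 0.02], "delta_rot": [0, 0, 0], "hand": 10}, {"travel": [0, 0, 0], "delta_rot": [0, 0, 0], "hand": 10}]}}

```text
time_s: 32.0
tool_pos: [0.5577, -0.3256, 0.2518]
orientation: [[-0.999, -0.051, 0.0], [-0.051, 0.999, -0.0], [-0.0, -0.0, -1.0]]
ft_force: [-0.2, -0.8, -2.7]
finger_gap: 0.227
grasp_force: 59.4
```

{"method": "drive_tool", "body": {"motion": [{"travel": [0, 0, 0.02], "delta_rot": [0, 0, 0], "hand": 10}, {"travel": [0, 0, 0], "delta_rot": [0, 0, 0], "hand": 10}]}}

```text
time_s: 32.2
tool_pos: [0.5578, -0.3256, 0.2517]
orientation: [[-0.999, -0.051, 0.001], [-0.051, 0.999, -0.0], [-0.001, -0.001, -1.0]]
ft_force: [-2.5, -0.3, 3.5]
finger_gap: 0.227
grasp_force: 59.9
```

Contact. Release and rise.

{"method": "drive_tool", "body": {"motion": [{"travel": [0, 0, 0], "delta_rot": [0, 0, 0], "hand": 25}, {"travel": [0, 0, 0], "delta_rot": [0, 0, 0], "hand": 32}, {"travel": [0, 0, 0], "delta_rot": [0, 0, 0], "hand": 40}, {"travel": [0, 0, 0], "delta_rot": [0, 0, 0], "hand": 46}, {"travel": [0, 0, -0.3], "delta_rot": [0, 0, 0], "hand": 46}, {"travel": [0, 0, -0.7], "delta_rot": [0, 0, 0], "hand": 46}, {"travel": [0, 0, -1], "delta_rot": [0, 0, 0], "hand": 46}, {"travel": [0, 0, -1], "delta_rot": [0, 0, 0], "hand": 46}, {"travel": [0, 0, -0.3], "delta_rot": [0, 0, 0], "hand": 46}, {"travel": [0, 0, 0], "delta_rot": [0, 0, 0], "hand": 46}]}}

```text
time_s: 33.2
tool_pos: [0.5579, -0.3256, 0.3516]
orientation: [[-0.999, -0.051, 0.002], [-0.051, 0.999, -0.002], [-0.002, -0.002, -1.0]]
ft_force: [-0.2, -0.9, -0.4]
finger_gap: 0.539
grasp_force: 0.0
```

```bash
python3 -c "
from h import *
c=optics.calibration('wrist');p,d=optics.read_camera('wrist');cv2.imwrite('pics/w12.png',cv2.resize(p[100:310,200:440],None,fx=2.5,fy=2.5))
W=world('wrist',d,c)
for lo,hi in((.194,.206),(.143,.149)):
    m=(W[...,2]>lo)&(W[...,2]<hi)&(abs(W[...,0]-.557)<.05)&(abs(W[...,1]+.326)<.05); print(m.sum(),np.median(W[m],0).round(4),W[m].min(0).round(4),W[m].max(0).round(4))"
```

```text
519 [ 0.5562 -0.3253  0.2001] [ 0.5464 -0.3361  0.194 ] [ 0.568  -0.3146  0.2019]
491 [ 0.5382 -0.3281  0.1461] [ 0.532  -0.3485  0.1433] [ 0.5634 -0.3038  0.1489]
```

View pics/w12.png

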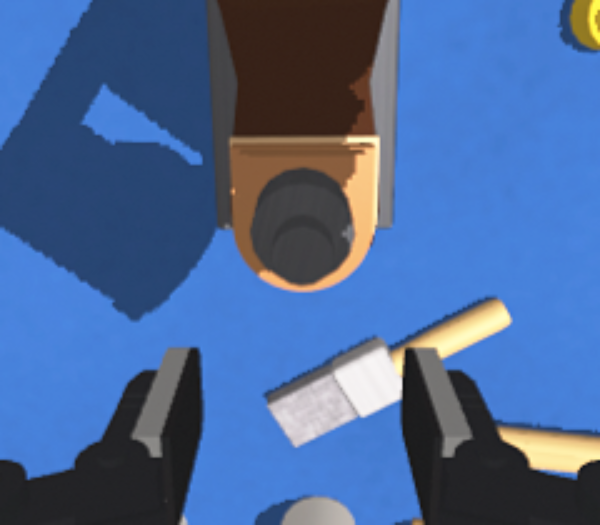

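The weight stands upright on the stack (crop (302,228)), knob top at 0.200 m, centred about 24 mm behind the small lift's front. The gripper is clear.

```bash
python3 -c "
from h import *
print(ticket.close_job())"
```

```text
the job is handed in; nothing more can be done
None
```

I handed the job in at about 33 s of robot time. The three lifts are stacked flat and flush on the heel seat, the dark iron weight stands upright in the middle of the smallest, and the arm never went near the tack tin or glue jar; the result of the judging was not shown.

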